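Open a square jar in the bracing nest

TASK

Stand the square lug-capped jar, still closed, upright and fully down in the square pocket of the aluminium nest, which keeps it from turning. Then unscrew its tight cap (anticlockwise from above) and stop turning once its lugs are free, without forcing it on hard against the next stop; lift the cap off while the jar stays fully seated, and finish holding the cap level in the gripper, straight above the open mouth with two to three centimetres of clear air under it. Do not tip the jar over, and leave the other things on the bench where they are.

Things in the scene. Friction and masses are not known exactly. Their poses are not given: they have to be found in the camera images.
- jar: White SQUARE plastic jar, 0.28 to 0.45 kg, standing closed on the bench. Body 60 x 60 mm up to 77 mm, foot stepped in to 54 mm for the lowest 3 mm, shoulder 50 mm square up to 80 mm. Origin: centre of the underside; z up, x and y along its sides (any quarter turn fits the nest). Loose on the bench it spins with the cap, so it must be braced. It may be lifted by its closed cap.
- jar_mouth (a point): Centre of the jar's round mouth, top of the neck, 102 mm above the jar's underside; axes as the jar. Neck 38 mm across, 45 mm over its three thread lugs. A spring-loaded rubber seal disc in the mouth stands 4 mm proud (7 mm once open) and presses up on the closed cap with about 25 N.
- cap: Round black ribbed cap of the square jar, 54 mm across, 26 mm high, 30 g; grip of 40 to 100 N is fine. Origin: centre of its open lower edge; z up. Closed, that edge is 84 mm above the jar's underside (4 mm above the shoulder). Three inner lugs hook under the neck's lugs, level: it does not climb as it turns. Its x axis starts along the jar's x.
- cap_top (a point): Centre of the cap's top, 26 mm above its lower edge (110 mm above the jar's underside when closed). Turning takes about 0.2 to 0.4 N m. Anticlockwise from above, relative to the jar, it stays locked up to 48 degrees, lifts straight off between 48 and 80 (aim for 65; let go there, it springs up 3 mm) and meets a stop at about 82. Clockwise it is already at its stop.
- nest: Aluminium bracing block bolted to the bench, 104 x 104 mm, 35 mm high, with a square pocket in the middle of its top: 63 x 63 mm with a 3 mm lead-in chamfer, 30 mm deep (floor 5 mm above the bench). Origin: centre of the underside; x and y along its sides and the pocket's sides. It does not move. It may be to the left or the right of the robot, the jar on the other side.
- nest_floor (a point): Centre of the floor of the nest's pocket, 5 mm above the bench; the jar's underside centre belongs here. Axes as the nest.
- round_jar: Bystander: white ROUND jar with a black cap, 60 mm across, 78 mm high; origin at the centre of its underside. Between the two task places.
- steel_cup: Bystander: open steel cup, 56 mm across, 60 mm high; origin at the centre of its underside.
- weight: Bystander: brass balance weight, 36 mm across, 54 mm high; origin at the centre of its underside.
- funnel: Bystander: steel funnel standing mouth down, 90 mm across, 70 mm high; origin at the centre of its underside.
- bottle: Bystander: amber glass bottle, 56 mm across, 150 mm high; origin at the centre of its underside.
- carton: Bystander: cardboard carton 90 x 70 mm, 50 mm high; origin at the centre of its underside.
- brush: Bystander: hand brush lying flat; origin at its underside, x along it.
There are look-alikes about, which are no part of the job. Of the things that look like the cap, the larger one is meant.

How it is judged:
On the way, in this order (a step that is already met when the one before it is completed fails the run):
1. the jar stands upright, fully down in the nest's pocket, with its cap still closed on it (horizontal distance between jar and nest_floor below 0.004 m and z of jar in the frame of nest_floor between -0.003 and 0.003 m and angle between jar's own z axis and vertical below 0.05 rad and z of cap in the frame of jar between 0.081 and 0.0865 m and angle between the x axis of cap and the x axis of jar, either way round below 0.45 rad), for 0.2 s.
2. the cap is turned free and raised at least 8 mm from its closed place while the jar stays fully seated (horizontal distance between jar and nest_floor below 0.004 m and z of jar in the frame of nest_floor between -0.003 and 0.003 m and angle between jar's own z axis and vertical below 0.05 rad and z of cap in the frame of jar above 0.092 m), for 0.1 s.
At the end, for the whole second after the job is handed in: The jar stands upright (within 3 degrees) in the pocket, within 4 mm of its centre and 3 mm of its floor; the gripper holds the cap, still, its lower edge 8 to 60 mm above the mouth, centred within 15 mm, within 11 degrees of level, touching nothing of the jar (horizontal distance between jar and nest_floor below 0.004 m and z of jar in the frame of nest_floor between -0.003 and 0.003 m and angle between jar's own z axis and vertical below 0.05 rad and z of cap in the frame of jar_mouth between 0.008 and 0.06 m and horizontal distance between cap and jar_mouth below 0.015 m and angle between cap's own z axis and vertical below 0.2 rad and contact force between the fingers and cap above 2 N and contact force between cap and jar below 0.1 N and linear speed of each of cap, jar below 0.03 m/s); the arm keeps its last pose, push and grip.
It fails at once if the cap is forced hard against the jar (over 110 N) (contact force between cap and jar above 110 N).
It fails at once if the jar is tipped over (angle between jar's own z axis and vertical above 0.6 rad).
It fails at once if another thing on the bench is shifted by more than 3 cm (distance of any of round_jar, steel_cup, weight, funnel, bottle, carton, brush from where it was at the start of the episode above 0.03 m).
It also fails if it takes over 48 s, if anything falls off the work surface, if the arm or the gripper's body presses on something with over 40 N, if the wrist force passes 120 N, or if a joint passes its speed limit or range.

ROBOT

A 6-joint arm with a two-finger parallel gripper is mounted at the origin on the work surface. World frame = base frame: x ahead of the robot, y to its left, z up, the work surface at z = 0. Lengths are in m, angles in rad, forces in N, time in s.
With the tool pointing down it reaches from about 0.15 to 0.775 m from the base axis. Payload 6.1 kg.
Tool frame: the origin (TCP) lies on the centre line of the jaws, within the pads' length; the fingertips stand manip.tcp_to_tips ahead of it and the grasp point (between the pads) lies 8 mm behind it (manip.tcp_to_tips is the distance from the TCP to the fingertips, in m); z points along the fingers, y is the line along which they close (so a half turn about z gives the same grasp; the last joint's range is limited). The gripper opens to 85 mm and grips with 20 to 120 N. Pads are 22 mm wide; open, the fingers measure 114 mm over their backs; the gripper's body (76 mm by 85 mm) begins 54 mm behind the grasp point. The pads swing forward as they close: fully open they stand 13 mm farther back than shut.
Start: joints at [-1.142, 0.126, -0.04, 1.405, 0, 1.571], TCP at [0.218, -0.477, 0.242] pointing down, gripper open.
Joint ranges: [-2.72, 2.72], [-0.95, 1.95], [-1.27, 1.35], [-1.78, 2.02], [-1.46, 1.47], [-3.14, 3.14]. Speed limits (rad/s): [2.39, 2.39, 3.01, 3.14, 3.14, 3.14].

INTERFACE

Orientations are given as [roll, pitch, yaw] about the fixed x, y, z axes, in that order (R = Rz(yaw) Ry(pitch) Rx(roll)).
In Python, from rig import manip, imaging gives the robot as it stands.
- The arm moves only by the tool move_arm, never from a script. Its arguments are lists of equal length, an entry for each row: "delta_pos": the shift along the tool's x, y, z in units of 25 mm (1.0 is 25 mm), a list of three; "twist": the turn, a rotation vector about the tool's x, y, z in units of 8 degrees (1.0 is 8 degrees), a list of three; "hand": the opening, from 0 (shut) to 1 (fully open). In form: {"delta_pos": [[x, y, z], ...], "twist": [[wx, wy, wz], ...], "hand": [hand, ...]}. A call has 1 to 5 rows; each row shifts and turns the commanded pose from where the row before left it, along the tool's axes as they then stand; what a row does not reach is not made up. A row lasts 1/8 s, in which the tool goes at most 62.5 mm and 10.7 degrees, less where a joint would pass 70% of its speed; a pose out of reach is approached as far as the arm can. A call is refused whole if a number of a shift passes 1 or a number of a turn 1, either way. A call with a gripper value outside its range is refused whole. The fingers move at their own pace and stop on an object; the grip force is fixed at half the most. Time passes only in rows, so rows that do not move let the fingers close. It gives the time, the measured TCP pose, the force, the opening and the grip force at its end, in the units of the state.
- manip.read_state(): the state, without advancing time (a new reading comes with each control period).
- imaging.snapshot(name): name is "scene" or "top" or "wrist"; returns (picture, depth): 400x640x3 uint8, red, green, blue; 400x640 float32, m along the optical axis (not along the pixel's ray), 0 where there is no reading.
- imaging.calibration(name): a dict with "fx", "fy", "cx", "cy" (pixels), "extrinsics" (4x4, takes a point from world to camera coordinates); the wrist camera has in their place "T_tool_cam" (4x4, takes a point from camera to tool coordinates, whose origin is the TCP and whose axes are the flange's). Camera axes: x right, y down, z forward; pixel columns grow to the right and rows downward; lengths in m; the calibration is good to about 2 mm. A picture is of the moment at which its call begins: read the wrist's pose just before it. calibration takes no time and is no camera call.
- manip.job_done(): hands the job in; it is judged then, once.
The state is a dict: "time": time; "qpos": joint angles; "qd": joint speeds; "joint_torque": joint torques, N m; "eef_pos": TCP position; "tcp_rot": TCP orientation; "force": force on the tool from outside, world axes, zero at the start; "ft_torque": the same for the moment, N m; "grip_width": finger opening in m; "grip_force": force on a finger pad.
Only numpy, scipy, OpenCV 4.12 (cv2) and the standard library are available. Lean on these libraries where they do the work, as an engineer would, in place of code of your own. Each camera call takes 0.05 s, during which the arm holds its last target. There are 200 camera calls.

## Working session

There is one attempt and no reset: what is moved stays moved. The work goes in short steps, Python scripts to look and compute and a tool call to move; the robot and the scene stay as the last step left them, time stands still between calls to the robot, and variables do not carry over. Pictures are saved under pics/ and viewed, at most 10 in all, crops included, and the job is handed in when it is done.

Besides the shell and the picture viewer there is one more tool, called after "Call:" as name(argument=value, ...), one argument or row to a line, values as JSON. move_arm: Moves the arm, as the interface text tells. Its arguments: {"type":"object","properties":{"delta_pos":{"type":"array","items":{"type":"array","items":{"type":"number"}}},"twist":{"type":"array","items":{"type":"array","items":{"type":"number"}}},"hand":{"type":"array","items":{"type":"number"}}},"required":["delta_pos","twist","hand"]}

```bash
mkdir -p pics; ls; cat > h.py <<'E'
import numpy as np, cv2
from rig import manip, imaging
def snap(n,f):
    p,d=imaging.snapshot(n); cv2.imwrite('pics/'+f+'.png',p[:,:,::-1]); np.save('pics/'+f+'.npy',d); return p,d
def pts(n,d):
    c=imaging.calibration(n); v,u=np.mgrid[:400,:640]
    P=np.stack([(u-c['cx'])/c['fx']*d,(v-c['cy'])/c['fy']*d,d,np.ones_like(d)],-1)
    return (P@np.linalg.inv(c['extrinsics']).T)[...,:3]
E
python3 - <<'E'
from h import *
print(manip.read_state(), manip.tcp_to_tips)
snap('top','top'); snap('scene','scene')
E
```

```text
pics
{'time': 0.0, 'qpos': array([-1.14200455e+00,  1.26399912e-01, -4.06401799e-02,  1.40539762e+00,
       -5.39641936e-07,  1.57078669e+00]), 'qd': array([-0.0015384 , -0.00046016, -0.00089052, -0.00043898, -0.00056987,
       -0.00171531]), 'joint_torque': array([-5.63554695e-04, -4.35913754e+01,  3.52924919e+01,  1.71843159e-02,
        2.93615531e-04, -7.57766799e-06]), 'eef_pos': array([ 0.21811338, -0.47710604,  0.24150329]), 'tcp_rot': array([-3.13995127e+00,  5.23817375e-07,  4.28801421e-01]), 'force': array([ 0.13171898, -0.48312327,  0.34791571]), 'ft_torque': array([ 0.0238136 ,  0.01090274, -0.07949166]), 'grip_force': 0.0, 'grip_width': 0.08540748206704257} 0.011
```

View pics/top.png

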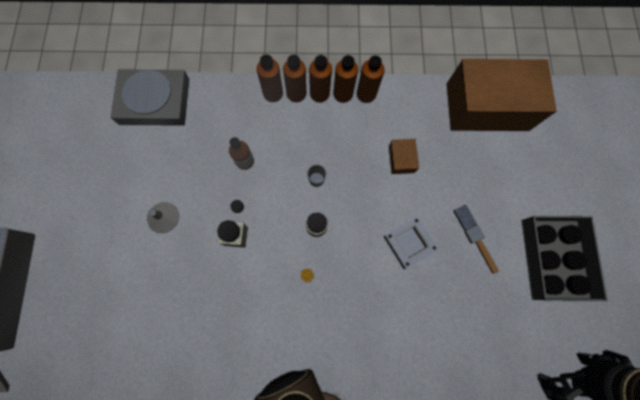

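View pics/scene.png

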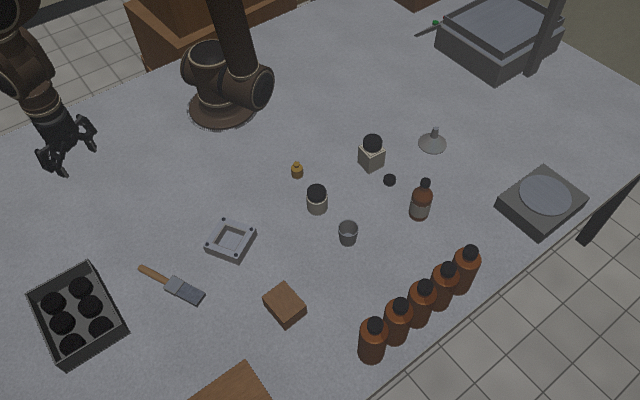

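Top view: the square jar with its black cap is at (231,232). Things that could be mistaken for it or its cap are the round jar (316,223), the loose small cap (237,206), the crate caps at (563,260) and the amber bottles' caps. The nest is at (410,243), the only pocketed block. I choose the square white body at (231,232), and will measure it and check it in a close crop.

```bash
python3 - <<'E'
from h import *
im=cv2.imread('pics/top.png'); d=np.load('pics/top.npy'); P=pts('top',d)
print({k:(v if np.isscalar(v) else np.round(v,3).tolist()) for k,v in imaging.calibration('top').items()})
def reg(u0,u1,v0,v1,z0,z1):
    Q=P[v0:v1,u0:u1].reshape(-1,3); dd=d[v0:v1,u0:u1].ravel(); return Q[(dd>0)&(Q[:,2]>z0)&(Q[:,2]<z1)]
for nm,a in dict(captop=(205,255,205,255,.1,.13),shoulder=(205,255,215,255,.068,.09),nest=(375,445,210,275,.026,.045),roundcap=(295,335,205,240,.06,.1)).items():
    Q=reg(*a); print(nm,len(Q),Q.mean(0).round(4),Q.min(0).round(4),Q.max(0).round(4),cv2.minAreaRect((Q[:,:2]*1000).astype(np.float32)) )
print('bench',np.median(P[180:200,200:220,2]))
a=cv2.resize(im[195:260,190:270],None,fx=5,fy=5,interpolation=cv2.INTER_CUBIC)
b=cv2.resize(im[210:275,370:450],None,fx=5,fy=5,interpolation=cv2.INTER_CUBIC)
cv2.imwrite('pics/crop1.png',np.hstack([a,b]))
E
```

```text
{'fx': 363.6068995032412, 'fy': 363.6068995032412, 'cx': 314.90201238891564, 'cy': 196.98051925214884, 'extrinsics': [[0.007, -1.0, 0.006, 0.001], [-0.971, -0.008, -0.24, 0.603], [0.24, -0.004, -0.971, 0.898], [0.0, 0.0, 0.0, 1.0]]}
captop 384 [0.5062 0.2241 0.1101] [0.4794 0.1981 0.1006] [0.533  0.2509 0.1146] ((506.0263977050781, 224.52301025390625), (52.93705749511719, 52.671897888183594), 2.8360846042633057)
shoulder 169 [0.4986 0.2136 0.0772] [0.4755 0.1936 0.0687] [0.5385 0.2556 0.0897] ((506.97064208984375, 225.75546264648438), (60.8989372253418, 59.81029510498047), 85.6010513305664)
nest 995 [ 0.4898 -0.255   0.0354] [ 0.4222 -0.3241  0.0264] [ 0.5602 -0.1847  0.042 ] ((491.0462341308594, -255.21478271484375), (103.95687866210938, 105.80059814453125), 30.09871482849121)
roundcap 340 [0.5342 0.0018 0.0779] [ 0.5088 -0.0242  0.0609] [0.5609 0.0283 0.083 ] ((534.7356567382812, 2.0470924377441406), (51.76051712036133, 52.58422088623047), 2.0373058319091797)
bench 0.0004131285340157609
```

View pics/crop1.png

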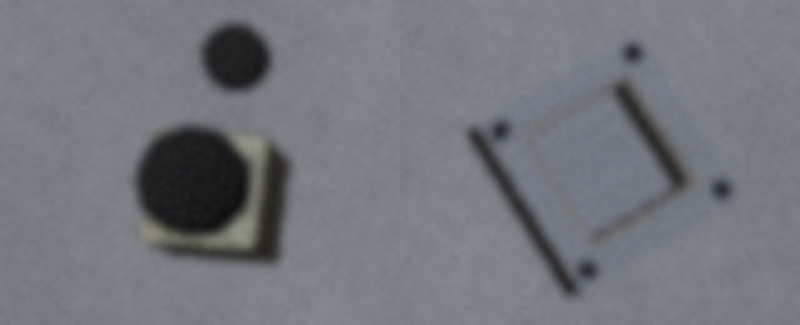

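The crop confirms it: a square white body under the large cap (left), a separate smaller loose cap above it, and the nest turned about 30° (right). I'll look at the nest with the wrist camera on the way to the jar.

```bash
cat >> h.py <<'E'
from scipy.spatial.transform import Rotation as Rn
def need(x,y,z,yawdeg):
    s=manip.read_state(); R=Rn.from_euler('xyz',s['tcp_rot']); T=Rn.from_euler('xyz',[np.pi,0,np.radians(yawdeg)])
    t=R.inv().apply(np.array([x,y,z])-s['eef_pos'])/.025
    w=np.degrees((R.inv()*T).as_rotvec())/8
    print('t',round(s['time'],2),'pos',s['eef_pos'].round(4),'rpy',np.degrees(s['tcp_rot']).round(2),'q',s['qpos'].round(2),'F',s['force'].round(1),'grip',round(s['grip_width'],4),round(s['grip_force'],1))
    print('need delta',t.round(2),'(tool axes now) twist',w.round(2)); return t,w
def wpts(d,s):
    c=imaging.calibration('wrist'); v,u=np.mgrid[:400,:640]
    P=np.stack([(u-c['cx'])/c['fx']*d,(v-c['cy'])/c['fy']*d,d,np.ones_like(d)],-1)
    P=(P@c['T_tool_cam'].T)[...,:3]
    return P@Rn.from_euler('xyz',s['tcp_rot']).as_matrix().T+s['eef_pos']
E
python3 - <<'E'
from h import *
c=imaging.calibration('wrist'); print(c)
need(.42,-.255,.25,24.57)
need(.491,-.255,.25,24.57)
E
```

```text
{'fx': 315.7844420172901, 'fy': 315.7844420172901, 'cx': 325.0460396890568, 'cy': 203.46659560347283, 'T_tool_cam': array([[ 4.50142627e-05, -9.45025231e-01, -3.26997416e-01,
         8.42260975e-02],
       [ 9.99999827e-01,  2.34594519e-04, -5.40320736e-04,
        -1.15328687e-04],
       [ 5.87328530e-04, -3.26997335e-01,  9.45025078e-01,
        -1.30740101e-01],
       [ 0.00000000e+00,  0.00000000e+00,  0.00000000e+00,
         1.00000000e+00]])}
t 0.1 pos [ 0.2181 -0.4771  0.2416] rpy [-179.92    0.     24.57] q [-1.14  0.13 -0.04  1.41 -0.    1.57] F [ 0.3  0.3 -0.2] grip 0.0853 0.0
need delta [11.04 -4.72 -0.33] (tool axes now) twist [-0.01  0.   -0.  ]
t 0.1 pos [ 0.2181 -0.4771  0.2416] rpy [-179.92    0.     24.57] q [-1.14  0.13 -0.04  1.41 -0.    1.57] F [ 0.3  0.3 -0.2] grip 0.0853 0.0
need delta [13.62 -3.54 -0.33] (tool axes now) twist [-0.01  0.   -0.  ]
```

Call:
move_arm(
  delta_pos=[
    [1,-0.3,0],
    [1,-0.3,0],
    [1,-0.3,0],
    [1,-0.3,0],
    [1,-0.3,0],
  ],
  twist=[
    [0,0,0],
    [0,0,0],
    [0,0,0],
    [0,0,0],
    [0,0,0],
  ],
  hand=[1,1,1,1,1],
)

```text
time: 0.72
eef_pos: [0.3168, -0.3906, 0.2419]
tcp_rot: [-3.141, 0.0, 0.429]
force: [0.2, 0.2, -0.6]
grip_width: 0.0854
grip_force: 0.0
```

Call:
move_arm(
  delta_pos=[
    [1,-0.3,0],
    [1,-0.3,0],
    [1,-0.3,0],
    [1,-0.3,0],
    [1,-0.3,0],
  ],
  twist=[
    [0,0,0],
    [0,0,0],
    [0,0,0],
    [0,0,0],
    [0,0,0],
  ],
  hand=[1,1,1,1,1],
)

```text
time: 1.35
eef_pos: [0.4149, -0.3046, 0.2419]
tcp_rot: [-3.141, 0.0, 0.429]
force: [0.6, -0.2, -1.0]
grip_width: 0.0852
grip_force: 0.0
```

Call:
move_arm(
  delta_pos=[
    [1,-0.3,0],
    [1,-0.3,0],
    [1,-0.2,0],
    [0,0,0],
    [0,0,0],
  ],
  twist=[
    [0,0,0],
    [0,0,0],
    [0,0,0],
    [0,0,0],
    [0,0,0],
  ],
  hand=[1,1,1,1,1],
)

```text
time: 1.98
eef_pos: [0.4739, -0.256, 0.2419]
tcp_rot: [-3.141, 0.001, 0.429]
force: [0.1, -0.9, 0.9]
grip_width: 0.0856
grip_force: 0.0
```

```bash
python3 - <<'E'
from h import *
need(.506,.2245,.25,85.6)
s=manip.read_state(); p,d=snap('wrist','w_nest'); P=wpts(d,s)
m=(d>0)&(P[...,2]>.030)&(P[...,2]<.042)&(np.hypot(P[...,0]-.491,P[...,1]+.255)<.09)
Q=P[m]; print(len(Q),Q.mean(0).round(4),cv2.minAreaRect((Q[:,:2]*1000).astype(np.float32)))
m=(d>0)&(P[...,2]>-.01)&(P[...,2]<.012)&(np.abs(P[...,0]-.491)<.028)&(np.abs(P[...,1]+.255)<.028)
Q=P[m]; print('floor',len(Q),Q.mean(0))
E
```

```text
t 1.98 pos [ 0.4739 -0.256   0.2419] rpy [-1.7997e+02  5.0000e-02  2.4580e+01] q [-0.5   0.15 -0.01  1.41 -0.    2.22] F [ 0.1 -0.9  0.9] grip 0.0856 0.0
need delta [  9.16 -16.95  -0.32] (tool axes now) twist [-0.01  0.   -7.63]
5849 [ 0.4927 -0.2549  0.0341] ((489.7333984375, -256.26953125), (104.34636688232422, 104.2789306640625), 30.167905807495117)
floor 2080 [ 0.49042305 -0.25589047  0.00423949]
```

View pics/w_nest.png

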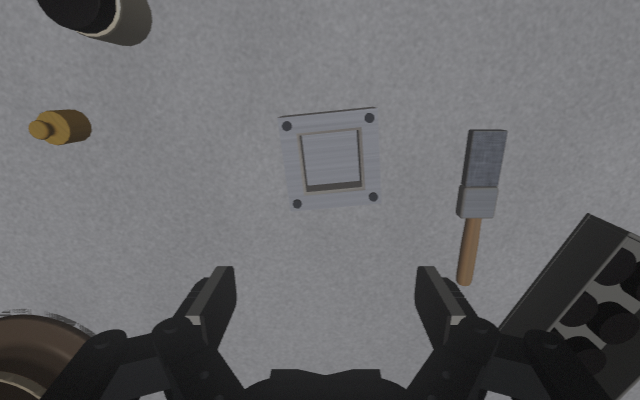

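The wrist view shows the nest clear, its pocket centred near (331,160), at (0.490,−0.256) and turned 30.2°. Next I go above the jar.

Call:
move_arm(
  delta_pos=[
    [0.5,-1,0],
    [0.5,-1,0],
    [0.5,-1,0],
    [0.5,-1,0],
    [0.5,-1,0],
  ],
  twist=[
    [0,0,0],
    [0,0,0],
    [0,0,0],
    [0,0,0],
    [0,0,0],
  ],
  hand=[1,1,1,1,1],
)

```text
time: 2.65
eef_pos: [0.4786, -0.1162, 0.2424]
tcp_rot: [3.141, -0.0, 0.427]
force: [0.5, -0.3, 0.6]
grip_width: 0.0853
grip_force: 0.0
```

Call:
move_arm(
  delta_pos=[
    [0.5,-1,0],
    [0.5,-1,0],
    [0.5,-1,0],
    [0.5,-1,0],
    [0.5,-1,0],
  ],
  twist=[
    [0,0,0],
    [0,0,0],
    [0,0,0],
    [0,0,0],
    [0,0,0],
  ],
  hand=[1,1,1,1,1],
)

```text
time: 3.28
eef_pos: [0.4837, 0.0234, 0.2425]
tcp_rot: [3.141, -0.0, 0.427]
force: [0.7, 0.6, -0.3]
grip_width: 0.0854
grip_force: 0.0
```

Call:
move_arm(
  delta_pos=[
    [0.5,-1,0],
    [0.5,-1,0],
    [0.5,-1,0],
    [0.5,-1,0],
    [0.5,-1,0],
  ],
  twist=[
    [0,0,0],
    [0,0,0],
    [0,0,0],
    [0,0,0],
    [0,0,0],
  ],
  hand=[1,1,1,1,1],
)

```text
time: 3.9
eef_pos: [0.4889, 0.163, 0.2425]
tcp_rot: [3.141, -0.0, 0.427]
force: [0.5, 0.9, -0.2]
grip_width: 0.0854
grip_force: 0.0
```

Call:
move_arm(
  delta_pos=[
    [0.6,-1,0],
    [0.6,-0.9,0],
    [0,0,0],
    [0,0,0],
    [0,0,0],
  ],
  twist=[
    [0,0,0],
    [0,0,-0.6],
    [0,0,-1],
    [0,0,-1],
    [0,0,-1],
  ],
  hand=[1,1,1,1,1],
)

```text
time: 4.53
eef_pos: [0.4965, 0.2179, 0.2424]
tcp_rot: [3.141, 0.0, 0.935]
force: [1.2, -0.3, -0.1]
grip_width: 0.0854
grip_force: 0.0
```

Call:
move_arm(
  delta_pos=[
    [0,0,0],
    [0,0,0],
    [0,0,0],
    [0,0,0],
    [0,0,0],
  ],
  twist=[
    [0,0,-1],
    [0,0,-1],
    [0,0,-1],
    [0,0,-1],
    [0,0,0],
  ],
  hand=[1,1,1,1,1],
)

```text
time: 5.15
eef_pos: [0.4965, 0.2179, 0.2424]
tcp_rot: [3.141, 0.0, 1.487]
force: [0.3, -0.1, -0.4]
grip_width: 0.0853
grip_force: 0.0
```

```bash
python3 - <<'E'
from h import *
s=manip.read_state(); p,d=snap('wrist','w_jar'); P=wpts(d,s); np.save('pics/P.npy',P)
r=np.hypot(P[...,0]-.506,P[...,1]-.2245)
m=(d>0)&(P[...,2]>.105)&(P[...,2]<.115)&(r<.04); Q=P[m]; print('cap',len(Q),Q.mean(0).round(4),cv2.minEnclosingCircle((Q[:,:2]*1000).astype(np.float32)))
m=(d>0)&(P[...,2]>.070)&(P[...,2]<.083)&(r<.05); Q=P[m]; print('shoulder',len(Q),Q.mean(0).round(4),cv2.minAreaRect((Q[:,:2]*1000).astype(np.float32)))
need(.506,.2245,.12,85.6)
E
```

```text
cap 2935 [0.5064 0.2269 0.1092] ((506.308837890625, 225.78465270996094), 27.777780532836914)
shoulder 841 [0.5058 0.2448 0.0762] ((506.40362548828125, 226.3624267578125), (59.17268371582031, 59.8809814453125), 85.09566497802734)
t 5.2 pos [0.4965 0.218  0.2424] rpy [180.     0.    85.16] q [ 0.41  0.16 -0.    1.41 -0.    2.07] F [ 0.8  0.3 -0.2] grip 0.0856 0.0
need delta [0.29 0.36 4.9 ] (tool axes now) twist [ 0.    0.   -0.06]
```

View pics/w_jar.png

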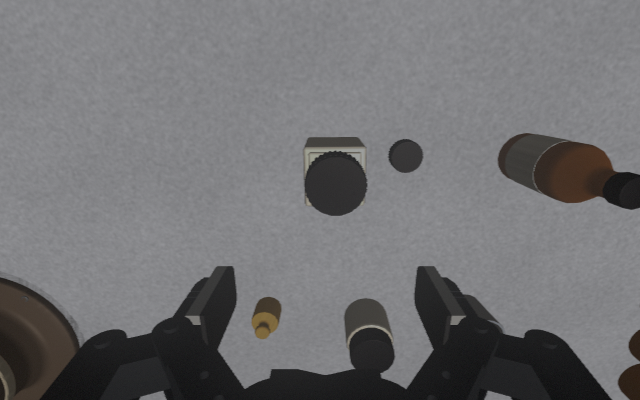

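The wrist view shows the square jar at (335,175) with its cap, and the smaller loose cap beside it at (406,156), clear of the fingers. Descending over the cap.

Call:
move_arm(
  delta_pos=[
    [0.34,0.36,0],
    [0,0,1],
    [0,0,1],
    [0,0,1],
    [0,0,1],
  ],
  twist=[
    [0,0,0],
    [0,0,0],
    [0,0,0],
    [0,0,0],
    [0,0,0],
  ],
  hand=[1,1,1,1,1],
)

```text
time: 5.82
eef_pos: [0.5068, 0.2269, 0.1413]
tcp_rot: [3.141, -0.0, 1.489]
force: [-0.1, 0.5, 0.2]
grip_width: 0.0854
grip_force: 0.0
```

Call:
move_arm(
  delta_pos=[
    [0,0,0.8],
    [0,0,0.7],
    [0,0,0.6],
    [0,0,0],
    [0,0,0],
  ],
  twist=[
    [0,0,0],
    [0,0,0],
    [0,0,0],
    [0,0,0],
    [0,0,0],
  ],
  hand=[1,1,1,1,1],
)

```text
time: 6.45
eef_pos: [0.5066, 0.2267, 0.0904]
tcp_rot: [3.141, -0.0, 1.49]
force: [0.7, -0.7, 0.5]
grip_width: 0.0854
grip_force: 0.0
```

Call:
move_arm(
  delta_pos=[
    [0,0,0],
    [0,0,0],
    [0,0,0],
    [0,0,0],
    [0,0,0],
  ],
  twist=[
    [0,0,0],
    [0,0,0],
    [0,0,0],
    [0,0,0],
    [0,0,0],
  ],
  hand=[0.4,0,0,0,0],
)

```text
time: 7.08
eef_pos: [0.5065, 0.2267, 0.0907]
tcp_rot: [3.14, -0.001, 1.49]
force: [-1.2, -0.7, 6.2]
grip_width: 0.0519
grip_force: 62.4
```

```bash
python3 - <<'E'
from h import *
need(.5063,.2258,.13,85.16)
E
```

```text
t 7.08 pos [0.5065 0.2267 0.0907] rpy [ 1.7993e+02 -4.0000e-02  8.5370e+01] q [ 0.42  0.22 -0.26  1.09  0.    2.07] F [-1.2 -0.7  6.2] grip 0.0519 62.4
need delta [-0.03 -0.   -1.57] (tool axes now) twist [ 0.01 -0.01  0.03]
```

Call:
move_arm(
  delta_pos=[
    [0,0,-0.3],
    [0,0,-0.7],
    [0,0,-1],
    [0,0,-1],
    [0,0,-1],
  ],
  twist=[
    [0,0,0],
    [0,0,0],
    [0,0,0],
    [0,0,0],
    [0,0,0],
  ],
  hand=[0,0,0,0,0],
)

```text
time: 7.7
eef_pos: [0.5061, 0.2264, 0.1914]
tcp_rot: [3.141, -0.0, 1.49]
force: [-0.1, -0.1, -3.9]
grip_width: 0.0514
grip_force: 63.5
```

Call:
move_arm(
  delta_pos=[
    [0,0,-1],
    [0,0,-0.4],
    [0,0,0],
    [0,0,0],
  ],
  twist=[
    [0,0,0],
    [0,0,0],
    [0,0,0],
    [0,0,0],
  ],
  hand=[0,0,0,0],
)

```text
time: 8.2
eef_pos: [0.5057, 0.2263, 0.2237]
tcp_rot: [-3.14, 0.001, 1.49]
force: [0.1, -0.1, -4.2]
grip_width: 0.0517
grip_force: 63.7
```

```bash
python3 - <<'E'
from h import *
s=manip.read_state(); p,d=snap('wrist','w_lift'); P=wpts(d,s)
need(.490,-.256,.225,30.2)
# points in tool frame
T=(P-s['eef_pos'])@Rn.from_euler('xyz',s['tcp_rot']).as_matrix()
m=(d>0)&(abs(T[...,1])<.06)&(T[...,0]<.07)&(T[...,2]>-.02)&(T[...,2]<.12)
for v in range(60,260,12):
    t=T[v][m[v]]
    if len(t): print(v,np.where(m[v])[0][[0,-1]],t.min(0).round(4),t.max(0).round(4))
E
```

```text
t 8.25 pos [0.5057 0.2263 0.2236] rpy [-1.799e+02  6.000e-02  8.537e+01] q [ 0.42  0.18 -0.01  1.38 -0.    2.07] F [-0.1 -0.5 -3.8] grip 0.0519 63.7
need delta [-19.28   0.93  -0.04] (tool axes now) twist [-0.01  0.01  6.9 ]
180 [284 366] [ 0.0279 -0.0289  0.0778] [0.0293 0.0279 0.0828]
192 [278 372] [ 0.0281 -0.0289  0.0495] [0.0294 0.0283 0.0535]
204 [272 378] [ 0.0279 -0.0291  0.0274] [0.0294 0.0284 0.0319]
216 [267 384] [ 0.026  -0.0292  0.0138] [0.0279 0.0298 0.0189]
228 [267 383] [ 0.02   -0.0298  0.0011] [0.0271 0.0291 0.0174]
240 [268 383] [ 0.0133 -0.0292 -0.0118] [0.0273 0.0298 0.0172]
252 [269 382] [ 0.0064 -0.0292 -0.0194] [0.0257 0.0296 0.0172]
```

View pics/w_lift.png

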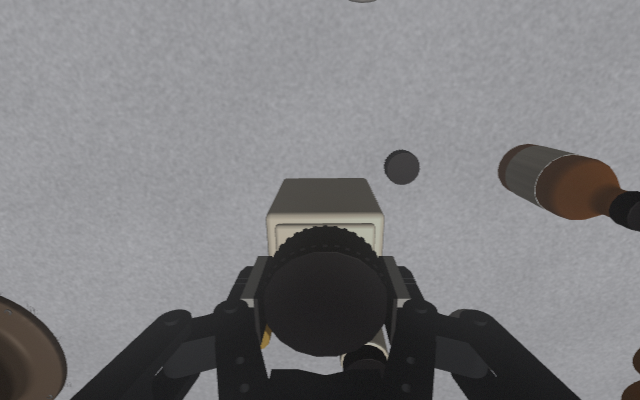

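Lifted level: the jar's front face is square to the tool and about centred at (325,215). I'll carry it over the nest, with the underside about 130 mm up.

Call:
move_arm(
  delta_pos=[
    [-0.4,0,0],
    [-0.7,0,0],
    [-1,0.05,0],
    [-1,0.05,0],
    [-1,0.05,0],
  ],
  twist=[
    [0,0,0],
    [0,0,0],
    [0,0,0],
    [0,0,0],
    [0,0,0],
  ],
  hand=[0,0,0,0,0],
)

```text
time: 8.88
eef_pos: [0.5011, 0.1221, 0.2248]
tcp_rot: [-3.141, 0.0, 1.489]
force: [0.4, 0.2, -4.3]
grip_width: 0.0516
grip_force: 63.6
```

Call:
move_arm(
  delta_pos=[
    [-1,0.05,0],
    [-1,0.05,0],
    [-1,0.05,0],
    [-1,0.05,0],
    [-1,0.05,0],
  ],
  twist=[
    [0,0,0],
    [0,0,0],
    [0,0,0],
    [0,0,0],
    [0,0,0],
  ],
  hand=[0,0,0,0,0],
)

```text
time: 9.5
eef_pos: [0.497, -0.003, 0.2248]
tcp_rot: [-3.142, 0.0, 1.489]
force: [-0.5, 0.3, -4.4]
grip_width: 0.0519
grip_force: 63.6
```

Call:
move_arm(
  delta_pos=[
    [-1,0.05,0],
    [-1,0.05,0],
    [-1,0.05,0],
    [-1,0.05,0],
    [-1,0.05,0],
  ],
  twist=[
    [0,0,0],
    [0,0,0],
    [0,0,0],
    [0,0,0],
    [0,0,0],
  ],
  hand=[0,0,0,0,0],
)

```text
time: 10.12
eef_pos: [0.4929, -0.1279, 0.2248]
tcp_rot: [-3.141, 0.0, 1.489]
force: [-0.0, -0.9, -5.1]
grip_width: 0.0515
grip_force: 63.6
```

Call:
move_arm(
  delta_pos=[
    [-1,0.05,0],
    [-1,0.05,0],
    [-1,0.05,0],
    [-0.7,0,0],
    [-0.5,0,0],
  ],
  twist=[
    [0,0,0],
    [0,0,0],
    [0,0,0],
    [0,0,0],
    [0,0,0],
  ],
  hand=[0,0,0,0,0],
)

```text
time: 10.75
eef_pos: [0.4885, -0.2322, 0.2248]
tcp_rot: [-3.141, -0.0, 1.489]
force: [-0.1, -0.1, -3.9]
grip_width: 0.052
grip_force: 63.5
```

Call:
move_arm(
  delta_pos=[
    [0,0,0],
    [0,0,0],
    [0,0,0],
    [0,0,0],
    [0,0,0],
  ],
  twist=[
    [0,0,0.9],
    [0,0,1],
    [0,0,1],
    [0,0,1],
    [0,0,1],
  ],
  hand=[0,0,0,0,0],
)

```text
time: 11.38
eef_pos: [0.489, -0.231, 0.2248]
tcp_rot: [-3.141, -0.0, 0.802]
force: [0.2, 0.5, -4.7]
grip_width: 0.052
grip_force: 63.5
```

Call:
move_arm(
  delta_pos=[
    [0,0,0],
    [0,0,0],
    [0,0,0],
    [0,0,0],
  ],
  twist=[
    [0,0,1],
    [0,0,1],
    [0,0,0],
    [0,0,0],
  ],
  hand=[0,0,0,0],
)

```text
time: 11.88
eef_pos: [0.4891, -0.2311, 0.2248]
tcp_rot: [-3.142, -0.0, 0.529]
force: [-0.8, 0.5, -4.4]
grip_width: 0.0519
grip_force: 63.5
```

```bash
cat > chk.py <<'E'
from h import *
import sys
s=manip.read_state(); p,d=snap('wrist',sys.argv[1]); P=wpts(d,s)
T=(P-s['eef_pos'])@Rn.from_euler('xyz',s['tcp_rot']).as_matrix()
m=(d>0)&(abs(T[...,1])<.024)&(T[...,0]<.045)&(T[...,0]>.015)&(T[...,2]>.025)&(T[...,2]<.085)
t=T[m]; A=np.c_[t[:,1:],np.ones(len(t))]
for _ in range(2):
    k=np.linalg.lstsq(A,t[:,0],rcond=None)[0]; ok=abs(A@k-t[:,0])<.002; t,A=t[ok],A[ok]
print('face',len(t),'yaw slope deg',np.degrees(k[0]).round(2),'tilt deg',np.degrees(k[1]).round(2),'x at z=.05',k[1]*.05+k[2])
m=(d>0)&(T[...,0]>.02)&(T[...,0]<.045)&(T[...,2]>.03)&(T[...,2]<.08)&(abs(T[...,1])<.05)
e=[(T[v][m[v]][:,1].min(),T[v][m[v]][:,1].max()) for v in range(400) if m[v].sum()>20]; print('y edges',np.median(e,0))
m=(d>0)&(P[...,2]>.030)&(P[...,2]<.042)&(np.hypot(P[...,0]-.490,P[...,1]+.256)<.09)
Q=P[m]; print('nest',len(Q)); 
if len(Q)>50: print(cv2.minAreaRect((Q[:,:2]*1000).astype(np.float32)))
E
python3 chk.py w_over; python3 - <<'E'
from h import *
need(.491,-.2555,.15,30.2)
E
```

```text
face 2288 yaw slope deg 0.36 tilt deg -0.09 x at z=.05 0.028653974679493318
y edges [-0.02881941  0.02841573]
nest 3554
((489.8124084472656, -256.2342224121094), (104.65690612792969, 104.3291015625), 30.027969360351562)
t 11.93 pos [ 0.4891 -0.2311  0.2248] rpy [-180.     -0.     30.28] q [-0.44  0.16 -0.04  1.37  0.    2.17] F [-0.5 -0.1 -4.4] grip 0.0519 63.5
need delta [-0.43  0.88  2.99] (tool axes now) twist [-0.   -0.    0.01]
```

Call:
move_arm(
  delta_pos=[
    [-0.2,0.45,0],
    [-0.23,0.43,0],
    [0,0,1],
    [0,0,1],
    [0,0,0.8],
  ],
  twist=[
    [0,0,0],
    [0,0,0],
    [0,0,0],
    [0,0,0],
    [0,0,0],
  ],
  hand=[0,0,0,0,0],
)

```text
time: 12.55
eef_pos: [0.4906, -0.2565, 0.1536]
tcp_rot: [-3.141, 0.001, 0.526]
force: [-0.6, 0.0, -3.3]
grip_width: 0.0519
grip_force: 63.7
```

Call:
move_arm(
  delta_pos=[
    [0,0,0.6],
    [0,0,0],
    [0,0,0],
    [0,0,0],
  ],
  twist=[
    [0,0,0],
    [0,0,0],
    [0,0,0],
    [0,0,0],
  ],
  hand=[0,0,0,0],
)

```text
time: 13.05
eef_pos: [0.4915, -0.2559, 0.1408]
tcp_rot: [3.14, -0.001, 0.527]
force: [0.4, 0.1, -3.9]
grip_width: 0.0518
grip_force: 63.7
```

```bash
python3 chk.py w_low; python3 - <<'E'
from h import *
need(.491,-.2555,.0957,30.2)
p,d=snap('scene','sc'); c=imaging.calibration('scene'); X=c['extrinsics']@np.array([.49,-.256,.07,1]); u=int(c['fx']*X[0]/X[2]+c['cx']);v=int(c['fy']*X[1]/X[2]+c['cy'])
a=p[max(0,v-60):v+60,max(0,u-80):u+80,::-1]; b=cv2.imread('pics/w_low.png')[60:360,160:480]
cv2.imwrite('pics/crop2.png',np.hstack([cv2.resize(a,(400,300),interpolation=cv2.INTER_CUBIC),cv2.resize(b,(320,300))]))
E
```

```text
face 2271 yaw slope deg 0.4 tilt deg -0.08 x at z=.05 0.028641199180656274
y edges [-0.02880951  0.02842773]
nest 5806
((494.09783935546875, -253.7154998779297), (94.95616912841797, 104.38495635986328), 30.23175621032715)
t 13.1 pos [ 0.4914 -0.2558  0.1407] rpy [ 1.7992e+02 -5.0000e-02  3.0170e+01] q [-0.48  0.2  -0.18  1.19 -0.    2.14] F [-1.   0.2 -5. ] grip 0.0515 63.7
need delta [-0.01 -0.02  1.8 ] (tool axes now) twist [ 0.01 -0.01 -0.  ]
```

View pics/crop2.png

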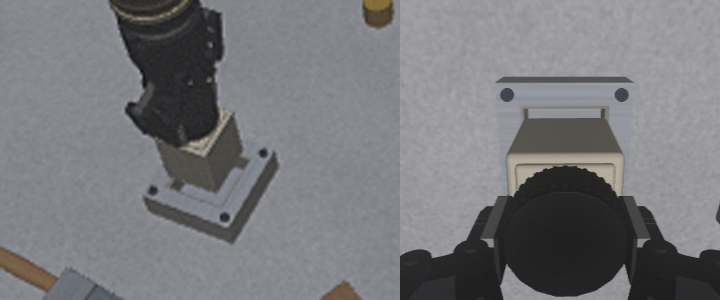

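The crops show the jar square over the pocket and centred on the nest. Lowering in small steps while watching the force.

Call:
move_arm(
  delta_pos=[
    [0,0,0.3],
    [0,0,0.3],
    [0,0,0.2],
    [0,0,0.1],
    [0,0,0],
  ],
  twist=[
    [0,0,0],
    [0,0,0],
    [0,0,0],
    [0,0,0],
    [0,0,0],
  ],
  hand=[0,0,0,0,0],
)

```text
time: 13.78
eef_pos: [0.4908, -0.2555, 0.117]
tcp_rot: [-3.141, 0.0, 0.527]
force: [-0.5, -0.1, -4.0]
grip_width: 0.0519
grip_force: 64.0
```

Call:
move_arm(
  delta_pos=[
    [0,0,0.15],
    [0,0,0.15],
    [0,0,0.1],
    [0,0,0],
  ],
  twist=[
    [0,0,0],
    [0,0,0],
    [0,0,0],
    [0,0,0],
  ],
  hand=[0,0,0,0],
)

```text
time: 14.28
eef_pos: [0.4907, -0.2555, 0.107]
tcp_rot: [-3.141, 0.0, 0.527]
force: [-0.4, 0.8, -4.8]
grip_width: 0.052
grip_force: 64.0
```

Call:
move_arm(
  delta_pos=[
    [0,0,0.15],
    [0,0,0.15],
    [0,0,0.08],
    [0,0,0],
  ],
  twist=[
    [0,0,0],
    [0,0,0],
    [0,0,0],
    [0,0,0],
  ],
  hand=[0,0,0,0],
)

```text
time: 14.78
eef_pos: [0.4908, -0.2555, 0.0976]
tcp_rot: [-3.141, 0.0, 0.527]
force: [-0.2, -0.6, -4.3]
grip_width: 0.0521
grip_force: 64.0
```

Call:
move_arm(
  delta_pos=[
    [0,0,0.05],
    [0,0,0],
    [0,0,0],
  ],
  twist=[
    [0,0,0],
    [0,0,0],
    [0,0,0],
  ],
  hand=[0,0,0],
)

```text
time: 15.15
eef_pos: [0.491, -0.2556, 0.0966]
tcp_rot: [3.141, -0.0, 0.527]
force: [-0.3, 0.5, -4.5]
grip_width: 0.0518
grip_force: 64.0
```

Call:
move_arm(
  delta_pos=[
    [0,0,0.05],
    [0,0,0],
    [0,0,0],
  ],
  twist=[
    [0,0,0],
    [0,0,0],
    [0,0,0],
  ],
  hand=[0,0,0],
)

```text
time: 15.52
eef_pos: [0.491, -0.2556, 0.0958]
tcp_rot: [3.141, -0.0, 0.526]
force: [-1.8, 0.0, 1.8]
grip_width: 0.0518
grip_force: 64.4
```

Call:
move_arm(
  delta_pos=[
    [0,0,0.04],
    [0,0,0],
    [0,0,0],
  ],
  twist=[
    [0,0,0],
    [0,0,0],
    [0,0,0],
  ],
  hand=[0,0,0],
)

```text
time: 15.9
eef_pos: [0.4911, -0.2557, 0.0958]
tcp_rot: [3.14, -0.001, 0.527]
force: [-4.1, 1.3, 8.5]
grip_width: 0.0519
grip_force: 65.4
```

The jar is seated: contact at z = 0.0958 as predicted, with a light upward force. Unscrewing now, anticlockwise, in steps.

Call:
move_arm(
  delta_pos=[
    [0,0,0],
    [0,0,0],
    [0,0,0],
    [0,0,0],
    [0,0,0],
  ],
  twist=[
    [0,0,-0.4],
    [0,0,-0.6],
    [0,0,-0.6],
    [0,0,-0.6],
    [0,0,-0.6],
  ],
  hand=[0,0,0,0,0],
)

```text
time: 16.52
eef_pos: [0.4915, -0.2558, 0.0958]
tcp_rot: [3.139, -0.001, 0.92]
force: [-2.5, 1.4, 7.8]
grip_width: 0.0519
grip_force: 65.2
```

```bash
python3 - <<'E'
from h import *
need(.491,-.2557,.0958,30.2+66); print(manip.read_state()['ft_torque'])
E
```

```text
t 16.52 pos [ 0.4915 -0.2558  0.0958] rpy [ 1.7987e+02 -4.0000e-02  5.2690e+01] q [-0.48  0.22 -0.25  1.1   0.    1.74] F [-2.5  1.4  7.8] grip 0.0519 65.2
need delta [-0.01 -0.02 -0.  ] (tool axes now) twist [ 0.02  0.   -5.44]
[ 0.30462553  0.41507818 -0.39090446]
```

Call:
move_arm(
  delta_pos=[
    [0,0,0],
    [0,0,0],
    [0,0,0],
    [0,0,0],
    [0,0,0],
  ],
  twist=[
    [0,0,-0.6],
    [0,0,-0.6],
    [0,0,-0.6],
    [0,0,-0.6],
    [0,0,-0.6],
  ],
  hand=[0,0,0,0,0],
)

```text
time: 17.15
eef_pos: [0.4915, -0.2554, 0.0961]
tcp_rot: [3.139, -0.0, 1.339]
force: [-3.7, 3.6, 12.2]
grip_width: 0.052
grip_force: 65.6
```

Call:
move_arm(
  delta_pos=[
    [0,0,0],
    [0,0,0],
    [0,0,0],
    [0,0,0],
    [0,0,0],
  ],
  twist=[
    [0,0,-0.6],
    [0,0,-0.6],
    [0,0,-0.6],
    [0,0,-0.6],
    [0,0,0],
  ],
  hand=[0,0,0,0,0],
)

```text
time: 17.77
eef_pos: [0.4913, -0.2555, 0.0971]
tcp_rot: [3.139, 0.001, 1.672]
force: [-5.8, 3.8, 16.8]
grip_width: 0.0516
grip_force: 66.3
```

```bash
python3 - <<'E'
from h import *
need(.491,-.2557,.0958,30.2+67); print(manip.read_state()['ft_torque'])
p,d=snap('wrist','w_free'); cv2.imwrite('pics/free.png',p[60:360,100:540,::-1])
E
```

```text
t 17.77 pos [ 0.4913 -0.2555  0.0971] rpy [1.7985e+02 6.0000e-02 9.5810e+01] q [-0.48  0.22 -0.25  1.1   0.    0.99] F [-5.8  3.8 16.8] grip 0.0516 66.3
need delta [-0.01 -0.01  0.05] (tool axes now) twist [ 0.02  0.01 -0.17]
[ 0.82148354  1.32106712 -0.00941506]
```

View pics/free.png

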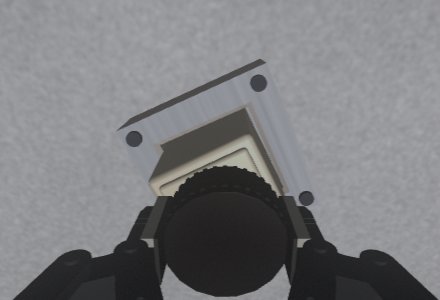

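The torque fell to zero, the cap rose about 1 mm under the seal spring and the turn is 65.6°, so the lugs are free. The jar still sits square in the pocket, at (215,165) in the crop. Lifting straight up.

Call:
move_arm(
  delta_pos=[
    [0,0,-0.1],
    [0,0,-0.2],
    [0,0,-0.2],
    [0,0,-0.2],
    [0,0,-0.2],
  ],
  twist=[
    [0,0,0],
    [0,0,0],
    [0,0,0],
    [0,0,0],
    [0,0,0],
  ],
  hand=[0,0,0,0,0],
)

```text
time: 18.45
eef_pos: [0.4911, -0.2557, 0.1171]
tcp_rot: [3.141, 0.0, 1.671]
force: [0.6, 0.2, 0.7]
grip_width: 0.052
grip_force: 64.4
```

Call:
move_arm(
  delta_pos=[
    [0,0,-0.3],
    [0,0,-0.3],
    [0,0,-0.3],
    [0,0,0],
    [0,0,0],
  ],
  twist=[
    [0,0,0],
    [0,0,0],
    [0,0,0],
    [0,0,0],
    [0,0,0],
  ],
  hand=[0,0,0,0,0],
)

```text
time: 19.08
eef_pos: [0.4908, -0.2555, 0.1392]
tcp_rot: [-3.141, -0.0, 1.671]
force: [-0.1, -0.6, -0.4]
grip_width: 0.0515
grip_force: 64.4
```

```bash
python3 - <<'E'
from h import *
need(.491,-.2555,.1418,95.8)
s=manip.read_state(); p,d=snap('scene','sc2'); P=pts('scene',d)
c=imaging.calibration('scene'); X=c['extrinsics']@np.array([.49,-.256,.1,1]); u=int(c['fx']*X[0]/X[2]+c['cx']);v=int(c['fy']*X[1]/X[2]+c['cy'])
a=p[max(0,v-60):v+60,max(0,u-80):u+80,::-1]; p2,d2=snap('wrist','w_end'); b=p2[60:360,160:480,::-1]
cv2.imwrite('pics/crop3.png',np.hstack([cv2.resize(a,(400,300),interpolation=cv2.INTER_CUBIC),b]))
W=wpts(d2,s); m=(d2>0)&(W[...,2]>.07)&(W[...,2]<.095)&(np.hypot(W[...,0]-.49,W[...,1]+.256)<.05); Q=W[m]
print(len(Q),np.percentile(Q[:,2],[5,50,95]).round(4),cv2.minAreaRect((Q[:,:2]*1000).astype(np.float32)))
E
```

```text
t 19.07 pos [ 0.4908 -0.2555  0.1392] rpy [-179.99   -0.     95.77] q [-0.48  0.2  -0.18  1.19  0.    0.99] F [-0.1 -0.6 -0.4] grip 0.0515 64.4
need delta [ 0.    0.01 -0.1 ] (tool axes now) twist [-0. -0. -0.]
3811 [0.0755 0.0822 0.0856] ((489.6917724609375, -255.5745849609375), (60.40858459472656, 59.12924575805664), 32.25402069091797)
```

View pics/crop3.png

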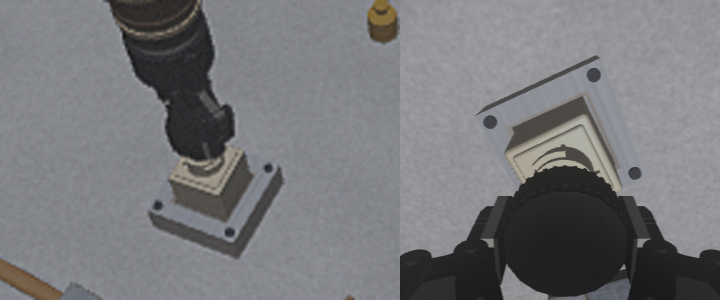

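The cap is off in the gripper, and the open mouth shows at (565,160) with the jar seated, its body top at 82 mm. I'll raise the cap 2.5 mm more so that both the rim and the proud seal disc have 2–3 cm of clear air.

Call:
move_arm(
  delta_pos=[
    [0,0,-0.1],
    [0,0,0],
    [0,0,0],
    [0,0,0],
    [0,0,0],
  ],
  twist=[
    [0,0,0],
    [0,0,0],
    [0,0,0],
    [0,0,0],
    [0,0,0],
  ],
  hand=[0,0,0,0,0],
)

```text
time: 19.8
eef_pos: [0.4909, -0.2555, 0.1417]
tcp_rot: [-3.142, -0.0, 1.672]
force: [0.0, 0.5, -0.4]
grip_width: 0.0517
grip_force: 64.4
```

```bash
python3 - <<'E'
from h import *
need(.491,-.2555,.1418,95.8); print(manip.job_done())
E
```

```text
t 19.8 pos [ 0.4909 -0.2555  0.1417] rpy [-180.     -0.     95.77] q [-0.48  0.2  -0.18  1.2   0.    0.99] F [ 0.   0.5 -0.4] grip 0.0517 64.4
need delta [ 0.  0. -0.] (tool axes now) twist [-0. -0. -0.]
the job is handed in; nothing more can be done
None
```

The job is handed in at 19.8 s of the 48 s, though the judge's verdict was not returned: the jar is seated in the nest, its cap was unscrewed by about 65°, and the gripper holds the cap level about 28 mm above the open mouth.

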